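Draw the boiler's service bolt with the reach hook

TASK

The service bolt of the tea boiler lies low in the narrow gap between its two tanks, where no hand fits. Take the reach hook off its rest, hook it behind the bolt's upright tab and draw the bolt towards the front all the way to its stop, then hold a firm steady pull of about 15 N there for a second so that it seats; never haul at more than 25 N, and touch the bolt with nothing but the hook. Afterwards lay the hook gently back in its rest the way it lay, and leave the cups, jars, saucers and teapot where they stand.

Things in the scene. Friction and masses are not known exactly. Their poses are not given: they have to be found in the camera images.
- boiler: Fixed low copper tea boiler, 280 deep x 400 wide x 170 mm high: two tanks, each 165 mm wide, with a 70 mm wide gap between them, open above and at both ends. Origin on the counter at the middle of the gap's front mouth; +x runs along the gap away from the robot, y left, z up. Bolt guides (tops 58 mm above the counter, 32 mm wide, 10 mm thick) stand in the gap at x = 45 and 185 mm.
- bolt (a joint): Travel in m of the steel bolt (12 mm thick, its top 51 mm above the counter, on the gap's middle line): 0 = shot (tab at boiler x = 105 mm), growing as it is drawn to the front along boiler -x; 0.045 = against its hard stop (tab at 60 mm). Starts up to 12 mm drawn. Drags with about 5 N, stays where left.
- bolt_tab (a point): Middle of the upper edge of the bolt's upright tab, 78 mm above the counter. The tab is a plain steel plate square across the gap: 34 mm wide, 6 mm thick in the boiler's x, standing 27 mm above the bolt. Behind it (boiler +x) 70 mm are clear down to the bolt.
- hook_grip (a point): Reach hook, 200 g: centre of its dark wooden handle, a flat-sided bar 100 long x 20 wide x 26 mm high, to be gripped from above across its width. x runs along the rod towards the hooked end, z up when the prong hangs down. An 8 mm steel rod leaves the handle both ways: to a prong at x = 190 mm, and to an 18 mm ball at x = -108 mm.
- hook_prong (a point): Lower end of the hook's prong: a steel bar 8 mm in x by 12 mm in y that points down from the rod's end; this point is at x = 190, z = -30 mm from the handle's centre, axes as for the handle.
- rest: Fixed rest of the hook: wooden base 250 x 90 x 12 mm with two V-mouthed steel forks, 10 mm thick, 82 mm high, at x = -80 and 85 mm. Origin under its centre on the counter. At home the hook's rod runs along the rest's x (hooked end to +x), prong hanging down, handle's centre over the origin, 55 mm above the counter; it may lie up to 25 mm off along x.
- teapot: Bystander: steel teapot, 125 mm high, 120 mm wide, on the right (-y) tank of the boiler.
- jar: Bystander: amber glass jar, 72 mm wide, 110 mm high, on the left (+y) tank of the boiler.
- cup_a: Bystander: white paper cup, 76 mm wide, 85 mm high; origin under its base.
- cup_b: Bystander: like cup_a.
- cup_c: Bystander: like cup_a.
- saucers: Bystander: stack of six white saucers, 124 mm wide, 67 mm high.
- sugar: Bystander: glass sugar jar, 80 mm wide, 120 mm high.

How it is judged:
By the outcome, as a careful person would: the job done as asked, in the order asked, and still so for the second after the job is handed in, with the robot touching nothing.
It also fails if it takes over 69 s, if anything falls off the work surface, if the arm or the gripper's body presses on something with over 40 N, if the wrist force passes 120 N, or if a joint passes its speed limit or range.

ROBOT

A 6-joint arm with a two-finger parallel gripper is mounted at the origin on the work surface. World frame = base frame: x ahead of the robot, y to its left, z up, the work surface at z = 0. Lengths are in mm, angles in rad, forces in N, time in s.
With the tool pointing down it reaches from about 300 to 775 mm from the base axis. Payload 14.6 kg.
Tool frame: the origin (TCP) lies midway between the tips of the shut fingers; the grasp point (between the pads) lies 19 mm behind it; y points along the fingers, z is the direction in which the jaws open and shut, and the axes are right-handed (so a half turn about y gives the same grasp; the last joint's range is limited). The gripper opens to 94 mm and grips with 3 to 60 N. Pads are 16 mm wide; open, the fingers measure 119 mm over their backs; the gripper's body (75 mm by 177 mm) begins 78 mm behind the grasp point.
Start: joints at [1.111, 0.3, 1.521, -0, 1.321, -0.067], TCP at [210.524, 508.103, 205.446] pointing down, gripper open.
Joint ranges: [-3.03, 3.03], [-0.79, 2.21], [0.23, 2.52], [-1.04, 4.18], [0, 3.07], [-2.55, 2.55]. Speed limits (rad/s): [2.22, 2.22, 2.57, 3.14, 3.14, 3.14].

INTERFACE

Orientations are given as [roll, pitch, yaw] about the fixed x, y, z axes, in that order (R = Rz(yaw) Ry(pitch) Rx(roll)).
In Python, from cell import manip gives the robot as it stands.
- The arm moves only by the tool play_rows, never from a script. Its argument "series" is a list of rows, each a list of 3 entries, a list of its own where there are three numbers: the shift along the tool's x, y, z in m, then the turn about the tool's y in rad, then the closure, from 0 (fully open) to 1 (shut). In form: [[[dx, dy, dz], twist, grip], ...]. A call has 1 to 20 rows; each row is the pose to reach, as a shift and turn from the pose measured when the call began, along the tool's axes at that moment; what a row does not reach only later rows make up. A row lasts 1/10 s, in which the tool goes at most 50 mm and 8.59 degrees, less where a joint would pass 70% of its speed; a pose out of reach is approached as far as the arm can. A call with a gripper value outside its range is refused whole. The fingers move at their own pace and stop on an object; "squeeze" is the grip in N (left out, the last holds). Time passes only in rows, so rows that repeat a pose let the fingers close. It gives the time, the measured TCP pose, the force and the opening at its end, in the units of the state.
- manip.read_state(): the state, without advancing time (a new reading comes with each control period).
- manip.camera(name): name is "scene" or "top" or "wrist"; returns the picture (480x640x3 uint8, red, green, blue); there is no depth.
- manip.camera_params(name): a dict with "K" (3x3 intrinsics, pixels), "rvec" (rotation vector, rad) and "tvec" (3), from world to camera coordinates, as OpenCV has them. Camera axes: x right, y down, z forward; pixel columns grow to the right and rows downward; lengths in mm; the calibration is good to about 2 mm. A picture is of the moment at which its call begins: read the wrist's pose just before it. camera_params takes no time and is no camera call; for the wrist camera it gives the pose at the moment of the call.
- manip.sign_off(): hands the job in, once; it reports no verdict.
The state is a dict: "clock": time; "joints": joint angles; "qd": joint speeds; "effort": joint torques, N m; "eef_pos": TCP position; "eef_rot": TCP orientation; "wrist_force": force on the tool from outside, world axes, zero at the start; "moment": the same for the moment, N m; "finger_gap": finger opening in mm.
Only numpy, scipy, OpenCV 4.12 (cv2) and the standard library are available. Lean on these libraries where they do the work, as an engineer would, in place of code of your own. Each camera call takes 0.05 s, during which the arm holds its last target. There are 200 camera calls.

## Working session

There is one attempt and no reset: what is moved stays moved. The work goes in short steps, Python scripts to look and compute and a tool call to move; the robot and the scene stay as the last step left them, time stands still between calls to the robot, and variables do not carry over. Pictures are saved under pics/ and viewed, about 8 in all and at most 12, crops included, and the job is handed in when it is done.

Besides the shell and the picture viewer there is one more tool, called after "Call:" by a JSON object that holds its "method" and its "body". play_rows: Moves the arm, as the interface text tells. Its arguments: {"type":"object","properties":{"series":{"type":"array","items":{"type":"array"}},"squeeze":{"type":"number"}},"required":["series"]}

```bash
mkdir -p pics; ls
python3 - <<'E'
from cell import manip
import cv2
print(manip.read_state())
for n in ("scene","top"):
    im=manip.camera(n); cv2.imwrite(f"pics/{n}0.png",im[:,:,::-1]); print(n,manip.camera_params(n))
E
```

```text
pics
{'clock': 0.0, 'joints': array([ 1.11139354e+00,  3.00456234e-01,  1.52157220e+00,  2.51970724e-06,
        1.32069903e+00, -6.66233381e-02]), 'qd': array([-1.42952963e-03, -5.94111133e-05,  4.76100924e-04,  1.34113217e-03,
        7.71494617e-04,  6.27208636e-04]), 'effort': array([-9.87253079e-04, -5.31811702e+01, -3.52736807e+01,  7.07417889e-02,
        2.43889284e-02, -8.96769575e-05]), 'eef_pos': array([210.41563398, 507.87848207, 204.89824378]), 'eef_rot': array([-1.57192845e+00,  7.79835631e-05, -3.92780122e-01]), 'wrist_force': array([-0.31924971, -0.73033824,  0.57868737]), 'moment': array([-0.03090262, -0.02809879, -0.03226258]), 'finger_gap': 94.09908569005181}
scene {'K': array([[613.87545458,   0.        , 324.9055981 ],
       [  0.        , 613.87545458, 236.17540564],
       [  0.        ,   0.        ,   1.        ]]), 'rvec': array([ 0.12641603, -2.89713718,  1.17214516]), 'tvec': array([ 521.17608717,  117.39245587, 2004.21516551])}
top {'K': array([[452.93998882,   0.        , 313.3585357 ],
       [  0.        , 452.93998882, 236.76230736],
       [  0.        ,   0.        ,   1.        ]]), 'rvec': array([ 2.17037911, -2.11340276,  0.12465322]), 'tvec': array([ -19.20260524,  553.21032426, 1470.12424726])}
```

View pics/scene0.png

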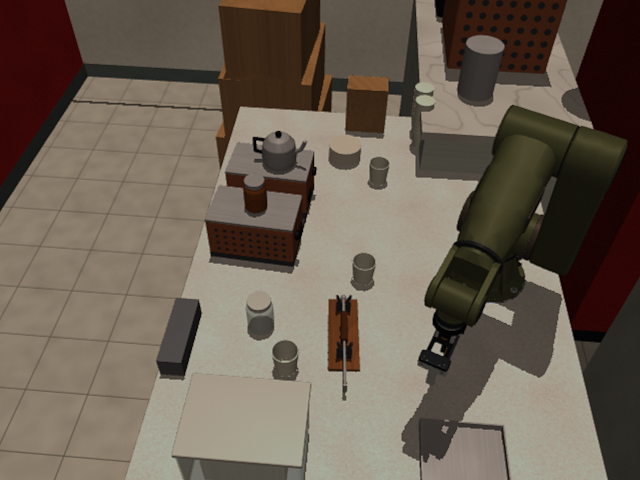

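View pics/top0.png

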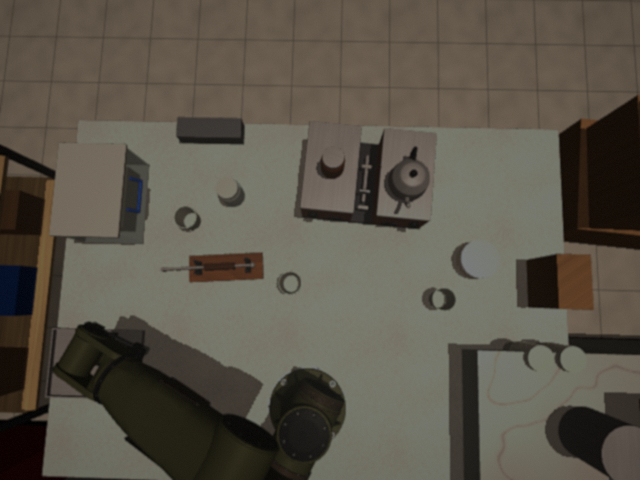

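The scene view shows the boiler at the back right, with the rest and hook in the middle. In the top view the rest is at about (226,267), the prong end at (165,268), the ball at (262,265), and the boiler gap runs from (358,215) to (372,130). I'll get coarse positions, then look with the wrist camera.

```bash
cat > h.py <<'E'
import numpy as np, cv2
from cell import manip
from scipy.spatial.transform import Rotation as Ro
def ray(P,uv,z):
    R=cv2.Rodrigues(P["rvec"])[0]; c=-R.T@P["tvec"]
    d=R.T@np.linalg.inv(P["K"])@np.array([*uv,1.0]); return c+d*(z-c[2])/d[2]
def px(P,X): return cv2.projectPoints(np.array(X,float).reshape(-1,1,3),P["rvec"],P["tvec"],P["K"],None)[0].reshape(-1,2)
def tool(): 
    s=manip.read_state(); return s["eef_pos"],Ro.from_euler("xyz",s["eef_rot"]).as_matrix()
E
python3 - <<'E'
from h import *
P=manip.camera_params("top"); r=lambda *a:ray(P,a[:2],a[2]).round().tolist()
print("rest corners",[r(u,v,12) for u,v in((189,255),(262,252),(264,278),(190,282))])
print("rod ends",r(165,268,55),r(262,265,55))
print("tank tops",[r(u,v,170) for u,v in((308,122),(361,124),(354,220),(301,217),(382,129),(436,131),(432,227),(376,222))])
print("cups",[r(u,v,85) for u,v in((187,217),(289,282),(437,298))],"sugar",r(230,188,120))
P=manip.camera_params("wrist");s=tool();R=cv2.Rodrigues(P["rvec"])[0]
print(s, "cam pos in tool",s[1].T@(-R.T@P["tvec"]-s[0]),"axes",(R@s[1]).round(2),P["K"])
im=manip.camera("top")[100:300,160:460,::-1]; cv2.imwrite("pics/c1.png",cv2.resize(im,None,fx=2.66,fy=2.66,interpolation=cv2.INTER_CUBIC)*1)
E
```

```text
rest corners [[484.0, 415.0, 12.0], [501.0, 168.0, 12.0], [413.0, 158.0, 12.0], [393.0, 406.0, 12.0]]
rod ends [435.0, 478.0, 55.0] [454.0, 160.0, 55.0]
tank tops [[899.0, 20.0, 170.0], [896.0, -147.0, 170.0], [590.0, -130.0, 170.0], [595.0, 32.0, 170.0], [881.0, -212.0, 170.0], [878.0, -380.0, 170.0], [574.0, -366.0, 170.0], [586.0, -196.0, 170.0]]
cups [[602.0, 408.0, 85.0], [400.0, 68.0, 85.0], [362.0, -400.0, 85.0]] sugar [693.0, 265.0, 120.0]
(array([210.45871536, 507.90368787, 204.94094766]), array([[ 9.23797906e-01, -4.69125358e-04,  3.82880150e-01],
       [-3.82880428e-01, -9.11678852e-04,  9.23797460e-01],
       [-8.43130786e-05, -9.99999474e-01, -1.02182593e-03]])) cam pos in tool [-8.27021892e+01 -1.79383060e+02 -1.34614958e-01] axes [[ 0.    0.    1.  ]
 [ 0.96 -0.28 -0.  ]
 [ 0.28  0.96 -0.  ]] [[349.87321894   0.         318.81956343]
 [  0.         349.87321894 234.78786304]
 [  0.           0.           1.        ]]
```

View pics/c1.png

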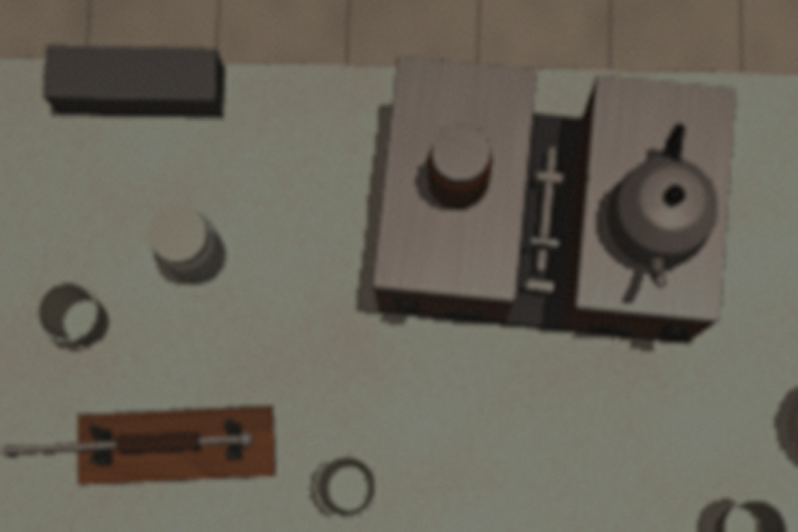

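The tab is at about crop (545,242) and the guides at (549,177) and (540,286). The hook handle is at about crop (158,441). Next I'll bring the wrist camera over the rest.

Call:
{"method": "play_rows", "body": {"series": [[[0.04, 0, -0.016], 0.14, 0], [[0.08, 0, -0.032], 0.28, 0], [[0.12, 0, -0.048], 0.42, 0], [[0.16, 0, -0.064], 0.56, 0], [[0.2, 0, -0.08], 0.7, 0], [[0.24, 0, -0.096], 0.84, 0], [[0.28, 0, -0.112], 0.98, 0], [[0.307, 0, -0.123], 1.12, 0], [[0.307, 0, -0.123], 1.12, 0], [[0.307, 0, -0.123], 1.12, 0], [[0.307, 0, -0.123], 1.12, 0]]}}

```text
clock: 1.25
eef_pos: [446.3, 277.5, 205.0]
eef_rot: [-1.572, -0.001, -1.51]
wrist_force: [-0.4, 0.8, 0.8]
finger_gap: 93.9
```

Run:
```python
from h import *
print(manip.read_state()); P=manip.camera_params("wrist"); np.save("pw1.npy",P,allow_pickle=True)
im=manip.camera("wrist"); cv2.imwrite("pics/w1.png",im[:,:,::-1])
```

```text
{'clock': 1.25, 'joints': array([ 4.86683012e-01,  2.46400774e-01,  1.59000930e+00, -3.69826327e-04,
        1.30618075e+00,  4.26151105e-01]), 'qd': array([ 0.01084528, -0.0028099 , -0.00044137,  0.00103497, -0.00014306,
        0.00208262]), 'effort': array([-9.87158194e-01, -4.96209490e+01, -3.51751614e+01,  4.78472735e-02,
       -1.79140427e-02,  6.11343537e-03]), 'eef_pos': array([446.32328515, 277.46387754, 205.01773161]), 'eef_rot': array([-1.57155773e+00, -7.37560658e-04, -1.51016724e+00]), 'wrist_force': array([-0.39963178,  0.8468047 ,  0.80106868]), 'moment': array([-0.11060303,  0.03790138,  0.02690583]), 'finger_gap': 93.92531943205839}
```

View pics/w1.png

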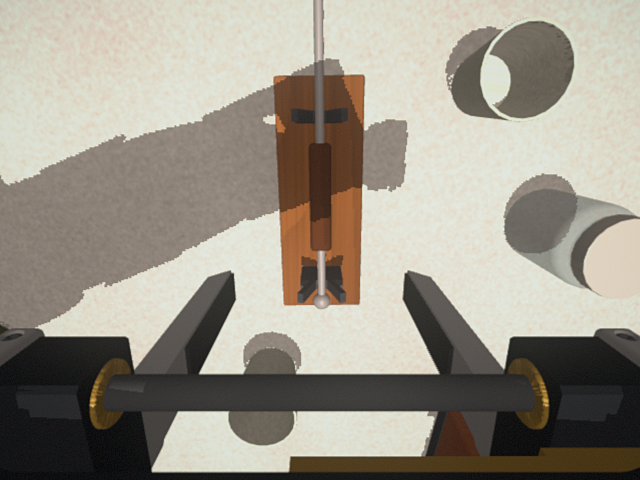

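The wrist view shows the handle from (320,143) to (320.5,249), the ball at (321,302), and the forks at rows ~115 and ~285. The jaw axis is aligned to within a degree.

Run:
```python
from h import *
P=np.load("pw1.npy",allow_pickle=True).item(); 
a,b=ray(P,(320,143),68),ray(P,(320.5,249),68); print("handle",a,b,(a+b)/2)
c,d=ray(P,(321,302),58),ray(P,(319,2),59); print("ball,rod far",c,d, "yaw",np.arctan2(*(d-c)[[1,0]]),np.arctan2(*(a-b)[[1,0]]))
print("rest",[ray(P,u,12).round(1).tolist() for u in((275,75),(365,75),(358,304),(284,304))])
p,R=tool(); g=(c+ (d-c)*0)  # shift to handle centre
m=(a+b)/2; m[2]=55-19; print("shift tool",R.T@(m-p), "tool x dir",R[:,0])
T=manip.camera_params("top"); q=lambda u,v,z: ray(T,(160+u/2.66,100+v/2.66),z)
g2,g1,tb=q(549,177,58),q(540,286,58),q(545,242,78); print("guides",g2,g1,"tab",tb,np.arctan2(*(g2-g1)[[1,0]]),np.linalg.norm(g2-g1))
L=[q(*u,170) for u in((397,60),(534,68),(518,300),(376,288),(596,80),(735,90),(715,320),(578,306))]
print(np.round(L,0))
for i,j in((3,0),(2,1),(7,4),(6,5)): e=L[j]-L[i]; print(np.arctan2(e[1],e[0]),np.linalg.norm(e))
```

```text
handle [442.48252449 350.42765129  68.        ] [448.95524018 252.77801294  68.        ] [445.71888234 301.60283211  68.        ]
ball,rod far [453.26970558 191.88886808  58.        ] [434.93300813 460.49214922  59.        ] yaw 1.6389574138297616 1.636984599024379
rest [[394.8, 410.3, 12.0], [482.7, 415.6, 12.0], [498.6, 168.3, 12.0], [411.6, 163.0, 12.0]]
shift tool [-24.12870555 169.07076904   1.00763913] tool x dir [ 6.06990421e-02 -9.98155863e-01  7.07017812e-04]
guides [ 792.34704729 -175.78734175   58.        ] [ 652.42459221 -166.29881705   58.        ] tab [ 703.66219836 -169.96642306   78.        ] -0.06770907609265306 140.24380748057135
[[ 897.   16.  170.]
 [ 891. -146.  170.]
 [ 612. -131.  170.]
 [ 623.   32.  170.]
 [ 877. -219.  170.]
 [ 869. -381.  170.]
 [ 595. -356.  170.]
 [ 607. -200.  170.]]
-0.058944021285075615 275.1329571974566
-0.05214867159632501 278.5825235669201
-0.06921900281782713 270.95226128865573
-0.09141542250795653 275.0553345506775
```

Call:
{"method": "play_rows", "body": {"series": [[[-0.024, 0.03, 0.001], -0.005, 0], [[-0.024, 0.06, 0.001], -0.005, 0], [[-0.024, 0.09, 0.001], -0.005, 0], [[-0.024, 0.12, 0.001], -0.005, 0], [[-0.024, 0.14, 0.001], -0.005, 0], [[-0.024, 0.155, 0.001], -0.005, 0], [[-0.024, 0.169, 0.001], -0.005, 0], [[-0.024, 0.169, 0.001], -0.005, 0], [[-0.024, 0.169, 0.001], -0.005, 0.5], [[-0.024, 0.169, 0.001], -0.005, 1], [[-0.024, 0.169, 0.001], -0.005, 1], [[-0.024, 0.169, 0.001], -0.005, 1], [[-0.024, 0.169, 0.001], -0.005, 1], [[-0.024, 0.169, 0.001], -0.005, 1], [[-0.024, 0.169, 0.001], -0.005, 1], [[-0.024, 0.169, 0.001], -0.005, 1]], "squeeze": 50}}

```text
clock: 2.9
eef_pos: [445.7, 301.5, 36.1]
eef_rot: [-1.571, -0.001, -1.505]
wrist_force: [0.7, 0.2, 0.5]
finger_gap: 33.2
```

Call:
{"method": "play_rows", "body": {"series": [[[0, 0, 0], 0, 1], [[0, 0, 0], 0, 1], [[0, 0, 0], 0, 1], [[0, 0, 0], 0, 1], [[0, 0, 0], 0, 1]]}}

```text
clock: 3.4
eef_pos: [445.7, 301.4, 36.1]
eef_rot: [-1.571, -0.001, -1.505]
wrist_force: [0.1, -1.2, -0.3]
finger_gap: 19.8
```

Call:
{"method": "play_rows", "body": {"series": [[[0, -0.01, 0], 0, 1], [[0, -0.03, 0], 0, 1], [[0, -0.05, 0], 0, 1], [[0, -0.07, 0], 0, 1], [[0, -0.09, 0], 0, 1], [[0, -0.11, 0], 0, 1], [[0, -0.12, 0], 0, 1], [[0, -0.12, 0], 0, 1], [[0, -0.12, 0], 0, 1]]}}

```text
clock: 4.3
eef_pos: [445.5, 301.4, 155.4]
eef_rot: [-1.572, -0.001, -1.505]
wrist_force: [0.2, 0.5, -3.1]
finger_gap: 19.4
```

Call:
{"method": "play_rows", "body": {"series": [[[0.012, 0, -0.002], 0.05, 1], [[0.037, 0, -0.007], 0.14, 1], [[0.07, 0, -0.014], 0.27, 1], [[0.105, 0, -0.021], 0.4, 1], [[0.14, 0, -0.028], 0.53, 1], [[0.175, 0, -0.034], 0.66, 1], [[0.21, 0, -0.041], 0.79, 1], [[0.245, 0, -0.048], 0.92, 1], [[0.28, 0, -0.055], 1.05, 1], [[0.315, 0, -0.062], 1.18, 1], [[0.35, 0, -0.069], 1.31, 1], [[0.385, 0, -0.075], 1.44, 1], [[0.415, 0, -0.081], 1.57, 1], [[0.435, 0, -0.085], 1.66, 1], [[0.446, 0, -0.087], 1.7, 1], [[0.446, 0, -0.087], 1.7, 1], [[0.446, 0, -0.087], 1.7, 1], [[0.446, 0, -0.087], 1.7, 1]]}}

```text
clock: 6.1
eef_pos: [388.1, -148.5, 155.9]
eef_rot: [-1.57, -0.001, 3.081]
wrist_force: [0.7, -0.6, -1.8]
finger_gap: 19.6
```

Run:
```python
from h import *
s=manip.read_state();print(s["eef_pos"],s["eef_rot"],s["wrist_force"],s["finger_gap"],s["joints"]); P=manip.camera_params("wrist"); np.save("pw2.npy",P,allow_pickle=True)
a=manip.camera("wrist"); t=manip.camera("top")[110:310,280:460]
t=cv2.resize(t,None,fx=2.4,fy=2.4,interpolation=cv2.INTER_CUBIC)
c=np.zeros((480,640,3),np.uint8)
cv2.imwrite("pics/w2.png",a[:,:,::-1]); cv2.imwrite("pics/t2.png",t[:,:,::-1])
```

```text
[ 388.07993981 -148.53463765  155.88480227] [-1.56974757e+00 -1.48802632e-03  3.08056632e+00] [ 0.74973589 -0.60884709 -1.80516625] 19.561089750174602 [-4.52729712e-01  5.06175003e-02  1.93640457e+00 -1.68018405e-03
  1.15554605e+00  1.17977073e+00]
```

View pics/w2.png

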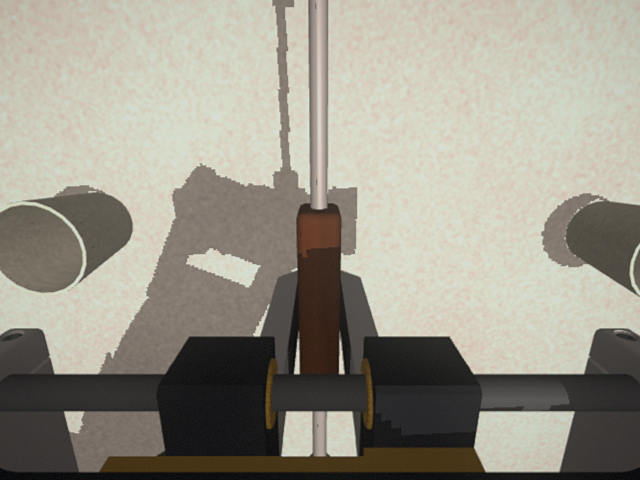

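View pics/t2.png

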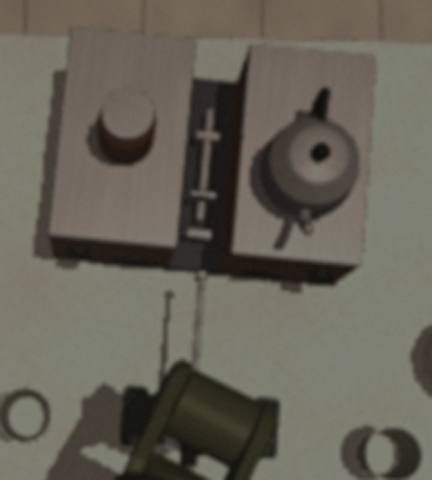

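Run:
```python
from h import *
T=manip.camera_params("top"); q=lambda u,v,z: ray(T,(280+u/2.4,110+v/2.4),z)
p,R=tool(); print("prong seen",q(202,273,178),"pred",p-R[:,0]*190)
g2,g1,tb=q(208,135,58),q(199,234,58),q(203,195,78); e=(g2-g1)/np.linalg.norm(g2-g1); o=g1-45*e; n=np.array([-e[1],e[0],0])
print(g2,g1,tb,np.linalg.norm(g2-g1),"yaw",np.arctan2(e[1],e[0]),"org",o,"tab bx,by",(tb-o)@e,(tb-o)@n)
for yaw,o in((-.065,np.array([607.5,-163.3,0])),(np.arctan2(e[1],e[0]),o)):
    e=np.array([np.cos(yaw),np.sin(yaw),0])
    w=o+e*(130-190); w[2]=97; print("goal",w,"tool shift",R.T@(w-p))
print(R)
```

```text
prong seen [ 577.94018133 -159.86264523  178.        ] pred [ 577.7764018  -160.29133691  155.78318411]
[ 793.37335633 -176.69601902   58.        ] [ 652.48060195 -165.9983083    58.        ] [ 702.72479298 -168.98419418   78.        ] 141.29829882477793 yaw -0.07578263280293034 org [ 607.60975779 -162.59135304   58.        ] tab bx,by 95.32604545060639 0.8266775712443629
goal [ 547.62670538 -159.40274567   97.        ] tool shift [-159.92409044   58.82091927    0.89198852]
goal [ 547.78196557 -158.04874602   97.        ] tool shift [-159.9959859    58.81919197   -0.46898497]
[[-0.99811538 -0.0012877  -0.06135168]
 [ 0.06135314 -0.00112804 -0.99811548]
 [ 0.00121606 -0.99999853  0.00120492]]
```

Call:
{"method": "play_rows", "body": {"series": [[[0, 0.02, 0], 0.007, 1], [[0, 0.04, 0], 0.007, 1], [[0, 0.059, 0], 0.007, 1], [[0, 0.059, 0], 0.007, 1], [[-0.02, 0.059, 0], 0.007, 1], [[-0.04, 0.059, 0], 0.007, 1], [[-0.06, 0.059, 0], 0.007, 1], [[-0.08, 0.059, 0], 0.007, 1], [[-0.1, 0.059, 0], 0.007, 1], [[-0.12, 0.059, 0], 0.007, 1], [[-0.14, 0.059, 0], 0.007, 1], [[-0.16, 0.059, 0], 0.007, 1], [[-0.16, 0.059, 0], 0.007, 1], [[-0.16, 0.059, 0], 0.007, 1]]}}

```text
clock: 7.6
eef_pos: [547.7, -158.2, 97.3]
eef_rot: [-1.57, -0.001, 3.074]
wrist_force: [-0.5, 0.1, -2.6]
finger_gap: 19.7
```

Run:
```python
from h import *
s=manip.read_state();print(s["eef_pos"],s["eef_rot"],s["wrist_force"])
a=manip.camera("wrist"); t=manip.camera("top")[140:240,330:430]
t=cv2.resize(t,None,fx=4.8,fy=4.8,interpolation=cv2.INTER_CUBIC)
cv2.imwrite("pics/m3.png",cv2.resize(np.hstack([a,t]),(800,343),interpolation=cv2.INTER_AREA)[:,:,::-1])
```

```text
[ 547.70650282 -158.20683264   97.27945364] [-1.56957877e+00 -1.25201664e-03  3.07400079e+00] [-0.48773136  0.06819137 -2.55341049]
```

View pics/m3.png

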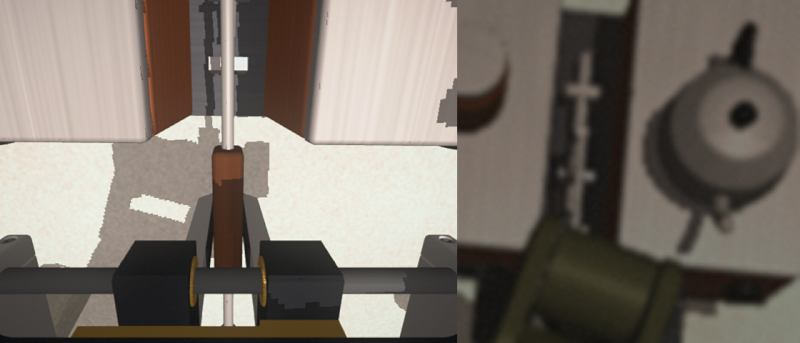

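The rod is centred over the guide (both at about column 228), with the prong about 27 mm behind the tab. Lowering it now.

Call:
{"method": "play_rows", "body": {"series": [[[0, 0.008, 0], 0, 1], [[0, 0.016, 0], 0, 1], [[0, 0.024, 0], 0, 1], [[0, 0.03, 0], 0, 1], [[0, 0.03, 0], 0, 1], [[0, 0.03, 0], 0, 1]]}}

```text
clock: 8.3
eef_pos: [547.2, -158.4, 67.1]
eef_rot: [-1.57, -0.002, 3.073]
wrist_force: [0.2, 0.1, -1.5]
finger_gap: 19.7
```

Call:
{"method": "play_rows", "body": {"series": [[[0.004, 0, 0], 0, 1], [[0.008, 0, 0], 0, 1], [[0.012, 0, 0], 0, 1], [[0.016, 0, 0], 0, 1], [[0.018, 0, 0], 0, 1], [[0.02, 0, 0], 0, 1], [[0.02, 0, 0], 0, 1]]}}

```text
clock: 9.0
eef_pos: [527.2, -157.0, 67.2]
eef_rot: [-1.57, -0.001, 3.073]
wrist_force: [0.7, 0.2, -2.7]
finger_gap: 19.7
```

Call:
{"method": "play_rows", "body": {"series": [[[0.002, 0, 0], 0, 1], [[0.004, 0, 0], 0, 1], [[0.006, 0, 0], 0, 1], [[0.008, 0, 0], 0, 1], [[0.01, 0, 0], 0, 1], [[0.012, 0, 0], 0, 1], [[0.014, 0, 0], 0, 1], [[0.016, 0, 0], 0, 1], [[0.018, 0, 0], 0, 1], [[0.02, 0, 0], 0, 1], [[0.02, 0, 0], 0, 1]]}}

```text
clock: 10.1
eef_pos: [507.4, -155.7, 67.4]
eef_rot: [-1.57, -0.001, 3.073]
wrist_force: [3.1, -0.2, -3.0]
finger_gap: 19.6
```

Call:
{"method": "play_rows", "body": {"series": [[[0.002, 0, 0], 0, 1], [[0.004, 0, 0], 0, 1], [[0.006, 0, 0], 0, 1], [[0.008, 0, 0], 0, 1], [[0.01, 0, 0], 0, 1], [[0.012, 0, 0], 0, 1], [[0.014, 0, 0], 0, 1], [[0.016, 0, 0], 0, 1], [[0.018, 0, 0], 0, 1]]}}

```text
clock: 11.0
eef_pos: [489.7, -154.5, 67.5]
eef_rot: [-1.569, 0.0, 3.074]
wrist_force: [4.4, -0.4, -3.8]
finger_gap: 19.3
```

Call:
{"method": "play_rows", "body": {"series": [[[0.0005, 0, 0], 0, 1], [[0.001, 0, 0], 0, 1], [[0.0015, 0, 0], 0, 1], [[0.002, 0, 0], 0, 1]]}}

```text
clock: 11.4
eef_pos: [487.9, -154.3, 67.5]
eef_rot: [-1.569, 0.001, 3.074]
wrist_force: [5.6, 0.1, -4.2]
finger_gap: 19.7
```

Call:
{"method": "play_rows", "body": {"series": [[[0.0005, 0, 0], 0, 1], [[0.001, 0, 0], 0, 1], [[0.0015, 0, 0], 0, 1]]}}

```text
clock: 11.7
eef_pos: [487.5, -154.3, 67.8]
eef_rot: [-1.569, 0.003, 3.074]
wrist_force: [13.3, -0.1, -8.2]
finger_gap: 19.9
```

Call:
{"method": "play_rows", "body": {"series": [[[0.0005, 0, 0], 0, 1], [[0.001, 0, 0], 0, 1]]}}

```text
clock: 11.9
eef_pos: [487.5, -154.4, 67.9]
eef_rot: [-1.569, 0.006, 3.074]
wrist_force: [13.9, -0.6, -7.0]
finger_gap: 19.9
```

Call:
{"method": "play_rows", "body": {"series": [[[0.001, 0, 0], 0, 1], [[0.001, 0, 0], 0, 1]]}}

```text
clock: 12.1
eef_pos: [487.6, -154.4, 68.2]
eef_rot: [-1.568, 0.008, 3.074]
wrist_force: [12.1, 0.0, -6.7]
finger_gap: 19.8
```

Run:
```python
from h import *
s=manip.read_state();print(s["eef_pos"],s["eef_rot"],s["wrist_force"],s["moment"])
t=manip.camera("top")[140:240,330:430]
s=manip.read_state();print(s["clock"],s["wrist_force"])
t=cv2.resize(t,None,fx=6,fy=6,interpolation=cv2.INTER_CUBIC)
a=manip.camera("scene")[130:270,190:340]
cv2.imwrite("pics/m4.png",np.hstack([cv2.resize(t,(400,400)),cv2.resize(a,(400,400),interpolation=cv2.INTER_CUBIC)])[:,:,::-1])
cv2.imwrite("pics/t4.png",t[:,:,::-1])
```

```text
[ 487.55789324 -154.36334877   68.20094308] [-1.56837053  0.0084536   3.07390717] [12.11048697  0.02616116 -6.74129414] [ 0.09863713 -1.36584203  0.09542782]
12.15 [11.62299483 -0.28008523 -5.86396282]
```

View pics/t4.png

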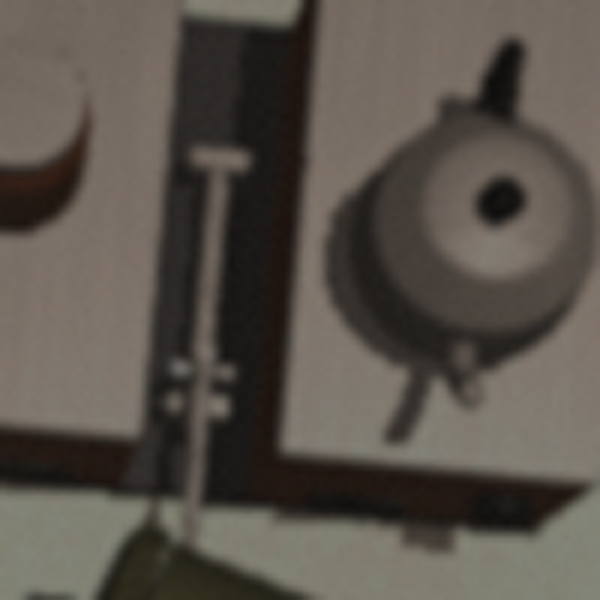

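Run:
```python
from h import *
T=manip.camera_params("top"); q=lambda u,v,z: ray(T,(330+u/6,140+v/6),z)
g2,g1=q(220,159,58),q(199,405,58); e=(g2-g1)/np.linalg.norm(g2-g1); o=g1-45*e
tb=q(202,370,78); print(np.linalg.norm(g2-g1),"tab bx",(tb-o)@e,"prong end",(q(205,350,91)-o)@e)
s=manip.read_state();print(s["clock"],s["wrist_force"],s["eef_pos"])
```

```text
140.35834012911596 tab bx 60.26907960211552 prong end 68.48433307791439
12.2 [11.82351855  1.21545327 -7.14159673] [ 487.56564982 -154.35071104   68.19906727]
```

The tab is at boiler x ≈ 60.3, so the bolt is at its stop. I'll set 15 N and hold it.

Call:
{"method": "play_rows", "body": {"series": [[[0.0012, 0, 0], 0, 1], [[0.0013, 0, 0], 0, 1], [[0.0013, 0, 0], 0, 1], [[0.0013, 0, 0], 0, 1]]}}

```text
clock: 12.6
eef_pos: [487.5, -154.4, 68.5]
eef_rot: [-1.568, 0.011, 3.074]
wrist_force: [13.5, -0.2, -7.2]
finger_gap: 19.3
```

Call:
{"method": "play_rows", "body": {"series": [[[0.0014, 0, 0], 0, 1], [[0.0015, 0, 0], 0, 1], [[0.0015, 0, 0], 0, 1], [[0.0015, 0, 0], 0, 1], [[0.0015, 0, 0], 0, 1], [[0.0015, 0, 0], 0, 1], [[0.0015, 0, 0], 0, 1], [[0.0015, 0, 0], 0, 1], [[0.0015, 0, 0], 0, 1], [[0.0015, 0, 0], 0, 1], [[0.0015, 0, 0], 0, 1], [[0.0015, 0, 0], 0, 1], [[0.0015, 0, 0], 0, 1], [[0.0015, 0, 0], 0, 1], [[0.0015, 0, 0], 0, 1], [[0.0015, 0, 0], 0, 1]]}}

```text
clock: 14.2
eef_pos: [487.5, -154.4, 68.9]
eef_rot: [-1.567, 0.015, 3.074]
wrist_force: [13.3, -0.3, -6.9]
finger_gap: 19.6
```

Call:
{"method": "play_rows", "body": {"series": [[[0.0015, 0, 0], 0, 1], [[0.0017, 0, 0], 0, 1], [[0.0018, 0, 0], 0, 1], [[0.0018, 0, 0], 0, 1]]}}

```text
clock: 14.6
eef_pos: [487.5, -154.5, 69.4]
eef_rot: [-1.567, 0.019, 3.074]
wrist_force: [16.8, -0.6, -7.9]
finger_gap: 19.8
```

Call:
{"method": "play_rows", "body": {"series": [[[0.0018, 0, 0], 0, 1], [[0.0018, 0, 0], 0, 1], [[0.0018, 0, 0], 0, 1], [[0.0018, 0, 0], 0, 1], [[0.0018, 0, 0], 0, 1], [[0.0018, 0, 0], 0, 1], [[0.0018, 0, 0], 0, 1], [[0.0018, 0, 0], 0, 1], [[0.0018, 0, 0], 0, 1], [[0.0018, 0, 0], 0, 1], [[0.0018, 0, 0], 0, 1], [[0.0018, 0, 0], 0, 1], [[0.0018, 0, 0], 0, 1], [[0.0018, 0, 0], 0, 1], [[0.0018, 0, 0], 0, 1], [[0.0018, 0, 0], 0, 1]]}}

```text
clock: 16.2
eef_pos: [487.4, -154.6, 69.8]
eef_rot: [-1.566, 0.023, 3.075]
wrist_force: [15.9, -0.8, -7.7]
finger_gap: 19.6
```

Call:
{"method": "play_rows", "body": {"series": [[[-0.002, 0, 0], 0, 1], [[-0.004, 0, 0], 0, 1], [[-0.007, 0, 0], 0, 1], [[-0.01, 0, 0], 0, 1], [[-0.013, 0, 0], 0, 1], [[-0.015, 0, 0], 0, 1], [[-0.015, 0, 0], 0, 1], [[-0.015, 0, 0], 0, 1]]}}

```text
clock: 17.0
eef_pos: [502.3, -155.6, 70.1]
eef_rot: [-1.566, 0.023, 3.075]
wrist_force: [1.1, 0.3, -2.3]
finger_gap: 19.7
```

Run:
```python
from h import *
s=manip.read_state();print(s["eef_pos"],s["eef_rot"],s["wrist_force"],s["joints"])
P=manip.camera_params("wrist");np.save("pw5.npy",P,allow_pickle=True)
a=manip.camera("wrist");b=manip.camera("top")
cv2.imwrite("pics/t5.png",b[:,:,::-1])
cv2.imwrite("pics/m5.png",np.hstack([a[:,180:460],cv2.resize(b[140:240,330:430],(480,480),interpolation=cv2.INTER_CUBIC)])[:,:,::-1])
```

```text
[ 502.28976115 -155.55470901   70.14926568] [-1.5662579   0.02322199  3.07463963] [ 1.13310031  0.2808808  -2.27204488] [-0.37134176  0.38962233  1.74268634  0.00315389  0.98577155  1.26474956]
```

View pics/m5.png

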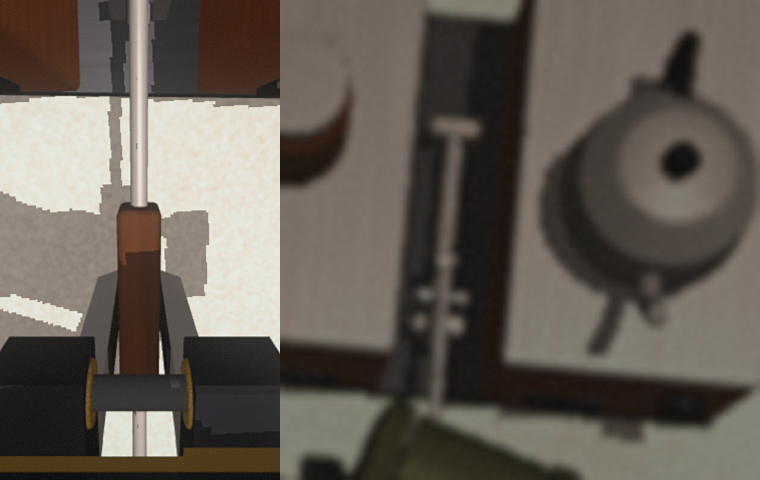

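The bolt's tab hasn't moved and the prong is free behind it. Lifting and withdrawing now.

Call:
{"method": "play_rows", "body": {"series": [[[0, -0.015, 0], 0, 1], [[0, -0.03, 0], 0, 1], [[0, -0.045, 0], 0, 1], [[0, -0.045, 0], 0, 1], [[0.02, -0.045, 0], 0, 1], [[0.04, -0.045, 0], 0, 1], [[0.06, -0.045, 0], 0, 1], [[0.08, -0.045, 0], 0, 1], [[0.1, -0.045, 0], 0, 1], [[0.115, -0.045, 0], 0, 1], [[0.115, -0.065, 0], 0, 1], [[0.115, -0.09, 0], 0, 1], [[0.115, -0.1, 0], 0, 1], [[0.115, -0.1, 0], 0, 1], [[0.115, -0.1, 0], 0, 1]]}}

```text
clock: 18.6
eef_pos: [384.9, -147.1, 166.4]
eef_rot: [-1.567, 0.022, 3.075]
wrist_force: [-0.4, -0.2, -2.4]
finger_gap: 19.6
```

Run:
```python
from h import *
p,R=tool(); print(p,R.round(4),manip.read_state()["wrist_force"])
# home: TCP (445.7,301.4), 120 mm up; desired tool x = (cos,sin)(-1.505)
print("shift",R.T@(np.array([445.7,301.4,156.])-p))
w=np.array([np.cos(-1.505),np.sin(-1.505),0]); l=R.T@w; print("twist",np.arctan2(-l[2],l[0]))
```

```text
[ 384.93822151 -147.08154808  166.36691407] [[-0.9975  0.0219 -0.067 ]
 [ 0.0669 -0.0056 -0.9977]
 [-0.0222 -0.9997  0.0042]] [-0.39638226 -0.16507997 -2.38202305]
shift [ -30.38767458    9.16913469 -451.58352694]
twist -1.7035056072704953
```

Call:
{"method": "play_rows", "body": {"series": [[[-0.001, 0, -0.012], -0.05, 1], [[-0.003, 0, -0.037], -0.14, 1], [[-0.005, 0, -0.07], -0.27, 1], [[-0.007, 0, -0.105], -0.4, 1], [[-0.009, 0, -0.14], -0.53, 1], [[-0.012, 0, -0.175], -0.66, 1], [[-0.014, 0, -0.21], -0.79, 1], [[-0.016, 0, -0.245], -0.92, 1], [[-0.019, 0, -0.28], -1.05, 1], [[-0.021, 0, -0.315], -1.18, 1], [[-0.024, 0, -0.35], -1.31, 1], [[-0.026, 0, -0.385], -1.44, 1], [[-0.028, 0.003, -0.415], -1.57, 1], [[-0.03, 0.006, -0.44], -1.66, 1], [[-0.03, 0.009, -0.4516], -1.7035, 1], [[-0.0304, 0.009, -0.4516], -1.7035, 1], [[-0.0304, 0.009, -0.4516], -1.7035, 1], [[-0.0304, 0.009, -0.4516], -1.7035, 1], [[-0.0304, 0.009, -0.4516], -1.7035, 1]]}}

```text
clock: 20.5
eef_pos: [445.9, 300.7, 156.5]
eef_rot: [-1.549, -0.007, -1.507]
wrist_force: [0.7, -0.5, -1.3]
finger_gap: 19.4
```

Run:
```python
from h import *
p,R=tool(); s=manip.read_state(); print(p,s["eef_rot"],R.round(4),s["wrist_force"])
for z in (80.,42.,38.,36.5): print("shift",z,R.T@(np.array([445.7,301.4,z])-p))
w=np.array([np.cos(-1.505),np.sin(-1.505),0]); l=R.T@w; print("twist",np.arctan2(-l[2],l[0]))
```

```text
[445.88373673 300.66569063 156.48995557] [-1.54887932 -0.0068537  -1.50693967] [[ 0.0638  0.0223  0.9977]
 [-0.9979 -0.0054  0.0639]
 [ 0.0069 -0.9997  0.0219]] [ 0.71337996 -0.46251837 -1.34520113]
shift 80.0 [-1.26875492 76.46169601 -1.81261632]
shift 42.0 [ -1.52919334 114.45167735  -2.64537638]
shift 38.0 [ -1.55660791 118.45062275  -2.73303534]
shift 36.5 [ -1.56688838 119.95022728  -2.76590745]
twist -0.0017890425483400487
```

Call:
{"method": "play_rows", "body": {"series": [[[-0.0004, 0.02, 0], -0.002, 1], [[-0.0008, 0.04, -0.0006], -0.002, 1], [[-0.0012, 0.06, -0.001], -0.002, 1], [[-0.0013, 0.076, -0.0014], -0.002, 1], [[-0.0014, 0.088, -0.0016], -0.002, 1], [[-0.0014, 0.098, -0.0019], -0.002, 1], [[-0.0015, 0.106, -0.002], -0.002, 1], [[-0.0015, 0.111, -0.0022], -0.002, 1], [[-0.0015, 0.114, -0.0023], -0.002, 1], [[-0.0015, 0.115, -0.0023], -0.002, 1], [[-0.0015, 0.115, -0.0023], -0.002, 1], [[-0.0015, 0.115, -0.0023], -0.002, 1]]}}

```text
clock: 21.7
eef_pos: [446.2, 301.5, 41.8]
eef_rot: [-1.548, -0.007, -1.505]
wrist_force: [-0.0, -0.3, -2.2]
finger_gap: 19.7
```

Call:
{"method": "play_rows", "body": {"series": [[[0, 0.001, 0], 0, 1], [[0, 0.002, 0], 0, 1], [[0, 0.003, 0], 0, 1], [[0, 0.004, 0], 0, 1], [[0, 0.0045, 0], 0, 1], [[0, 0.005, 0], 0, 1], [[0, 0.005, 0], 0, 1]]}}

```text
clock: 22.4
eef_pos: [446.7, 301.5, 37.5]
eef_rot: [-1.548, -0.006, -1.505]
wrist_force: [-1.3, -3.8, 6.9]
finger_gap: 19.7
```

The hook is touching the forks, with about 9 N upward on the tool. Opening.

Call:
{"method": "play_rows", "body": {"series": [[[0, 0, 0], 0, 1], [[0, 0, 0], 0, 0.78], [[0, 0, 0], 0, 0.74], [[0, 0, 0], 0, 0.7], [[0, 0, 0], 0, 0.6], [[0, 0, 0], 0, 0.4], [[0, 0, 0], 0, 0.2], [[0, 0, 0], 0, 0], [[0, 0, 0], 0, 0], [[0, 0, 0], 0, 0], [[0, 0, 0], 0, 0], [[0, 0, 0], 0, 0], [[0, 0, 0], 0, 0]], "squeeze": 10}}

```text
clock: 23.7
eef_pos: [446.7, 301.5, 37.5]
eef_rot: [-1.548, -0.006, -1.505]
wrist_force: [0.2, 0.4, 0.3]
finger_gap: 93.5
```

Call:
{"method": "play_rows", "body": {"series": [[[0, -0.02, 0], 0, 0], [[0, -0.04, 0], 0, 0], [[0, -0.07, 0], 0, 0], [[0, -0.1, 0], 0, 0], [[0, -0.14, 0], 0, 0], [[0, -0.17, 0], 0, 0], [[0.024, -0.17, 0], 0, 0], [[0.024, -0.17, 0], 0, 0], [[0.024, -0.17, 0], 0, 0]]}}

```text
clock: 24.6
eef_pos: [444.2, 278.3, 207.3]
eef_rot: [-1.548, -0.006, -1.506]
wrist_force: [-0.8, -0.3, -0.1]
finger_gap: 93.8
```

Run:
```python
from h import *
s=manip.read_state();print(s["eef_pos"],s["eef_rot"]);P=manip.camera_params("wrist");np.save("pw6.npy",P,allow_pickle=True)
a=manip.camera("wrist");b=manip.camera("top");cv2.imwrite("pics/t6.png",b[:,:,::-1])
cv2.imwrite("pics/m6.png",np.hstack([a[:,160:480],cv2.resize(b[100:300,160:460],(480,320),interpolation=cv2.INTER_CUBIC).repeat(1,0) if 0 else np.vstack([cv2.resize(b[100:300,160:460],(480,320),interpolation=cv2.INTER_CUBIC),np.zeros((160,480,3),np.uint8)])])[:,:,::-1])
```

```text
[444.17432057 278.30116565 207.3433802 ] [-1.54787976 -0.0063754  -1.50573652]
```

View pics/m6.png

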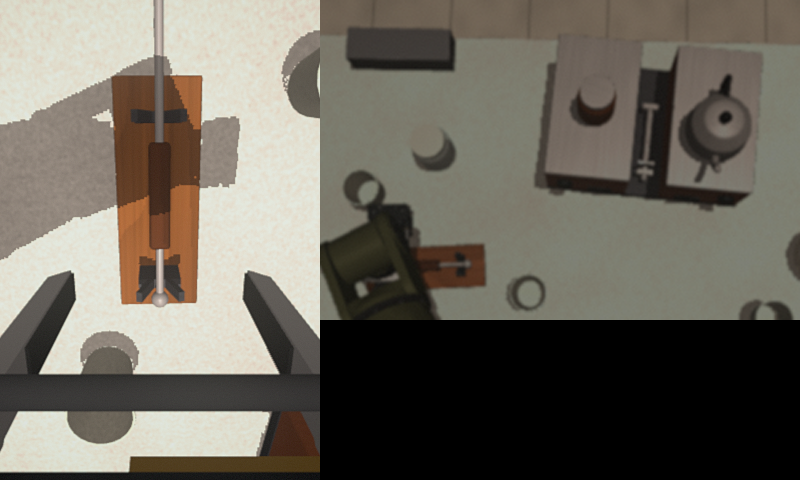

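The hook lies in both forks as before, with the handle at (159+160, 143–248). The bystanders look unmoved and the bolt is still drawn. One numeric check, then I'll hand in.

Run:
```python
from h import *
P=np.load("pw6.npy",allow_pickle=True).item()
a,b=ray(P,(319.5,143),68),ray(P,(320,249),68); print((a+b)/2,np.arctan2(*(a-b)[[1,0]]))
x,y=cv2.imread("pics/top0.png"),cv2.imread("pics/t6.png")
d=cv2.absdiff(x,y).max(2)
for n,(u,v) in dict(cupb=(289,282),cupc=(437,298),saucers=(476,260),sugar=(230,188),jar=(332,162),pot=(411,178),bolt=(366,190)).items(): print(n,d[v-16:v+17,u-16:u+17].mean().round(2),d[v-16:v+17,u-16:u+17].max())
t5=cv2.imread("pics/t5.png"); print("bolt since release",cv2.absdiff(t5,y)[170:205,355:378].max())
s=manip.read_state();print(s["clock"],s["qd"].round(3)); manip.sign_off()
```

```text
[446.37826442 301.38905951  68.        ] 1.6411173060553657
cupb 4.32 9
cupc 4.12 8
saucers 4.9 8
sugar 4.28 8
jar 3.76 7
pot 3.57 8
bolt 6.12 72
bolt since release 36
24.7 [ 0.004  0.003 -0.    -0.     0.    -0.004]
the job is handed in; nothing more can be done
```

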